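# Sort the leftovers of the tube packing line

## Robot

A 6-joint arm with a two-finger parallel gripper is mounted at the origin on the work surface. World frame = base frame: x ahead of the robot, y to its left, z up, the work surface at z = 0. Lengths are in mm, angles in degrees, forces in N, time in s.
With the tool pointing down it reaches from about 300 to 850 mm from the base axis. Payload 4.2 kg.
Tool frame: the origin (TCP) lies between the finger pads; the fingertips stand 14 mm ahead of it and the grasp point (between the pads) lies 5 mm behind it; z points along the fingers, y is the line along which they close (so a half turn about z gives the same grasp; the last joint's range is limited). The gripper opens to 91 mm and grips with 3 to 60 N. Pads are 32 mm wide; open, the fingers measure 118 mm over their backs; the gripper's body (76 mm by 178 mm) begins 60 mm behind the grasp point.
Start: joints at [69.385, 18.312, 89.639, -0, 72.044, -1.146], TCP at [191.649, 542.137, 227.976] pointing down, gripper open.
Joint ranges: [-177.97, 177.97], [-48.28, 115.42], [12.27, 149.76], [-77.06, 257.06], [2.81, 150.46], [-146.56, 146.56]. Speed limits (degrees/s): [147.25, 147.25, 180, 180, 180, 180].

## Interface

Orientations are given as [roll, pitch, yaw] about the fixed x, y, z axes, in that order (R = Rz(yaw) Ry(pitch) Rx(roll)).
In Python, from workcell import * gives the robot as it stands. The module is installed in compiled form; this text tells all that it offers.
- The arm moves only by the tool send_rows, never from a script. Its argument "deltas" is a list of rows, each a list of 2 entries, a list of its own where there are three numbers: the shift along the tool's x, y, z normalised to -1 to 1, where 1 is 0.5 m, then the turn, a rotation vector about the tool's x, y, z normalised to -1 to 1, where 1 is 0.5 rad. A call has 1 to 10 rows; each row shifts and turns the commanded pose from where the row before left it, along the tool's axes as they then stand; what a row does not reach is not made up. A row lasts 1/10 s, in which the tool goes at most 50 mm and 8.59 degrees, less where a joint would pass 70% of its speed; a pose out of reach is approached as far as the arm can. A call with a number of a shift or a turn outside -1 to 1 is refused whole. A call with a gripper value outside its range is refused whole. "grip" is the closure, from 0 (fully open) to 1 (shut), set as the call begins (left out, the last holds). The fingers move at their own pace and stop on an object; "grip_force" is the grip in N (left out, the last holds). Time passes only in rows, so rows that do not move let the fingers close. It gives the time, the measured TCP pose, the force, the opening and the grip force at its end, in the units of the state.
- state(): the state, without advancing time (a new reading comes with each control period).
- grab_frame(name): name is "scene" or "side" or "wrist"; returns the picture (400x640x3 uint8, red, green, blue); there is no depth.
- calibration(name): a dict with "mtx" (3x3 intrinsics, pixels), "R" (3x3) and "t" (3): a world point X has camera coordinates R X + t. Camera axes: x right, y down, z forward; pixel columns grow to the right and rows downward; lengths in mm; the calibration is good to about 2 mm. A picture is of the moment at which its call begins: read the wrist's pose just before it. calibration takes no time and is no camera call; for the wrist camera it gives the pose at the moment of the call.
- job_done(): hands the job in; it is judged then, once.
Trained networks look in the newest picture that a camera, given by its name, has taken for a name from the list of things; names that differ only in an ending like _2 or _b are one class to them, and where a whole thing is asked for, a point or a joint stands for the part that bears it (a point fixed in the world has none). Each returns a list of dicts, best first, with "p" (0 to 1); they miss things now and then, are a little off and sometimes report something else, mostly with a low value. They report only what shows in the picture. A call takes as long as a camera call. They do not tell look-alikes from the thing itself.
- trace(camera, label): "pixels" (400x640 bool, what is visible of it) and "bbox" ([left, top, width, height] in pixels, round what is visible of it).
The state is a dict: "time_s": time; "qpos": joint angles; "qvel": joint speeds; "effort": joint torques, N m; "ee_pos": TCP position; "ee_rot": TCP orientation; "force": force on the tool from outside, world axes, zero at the start; "torque": the same for the moment, N m; "gripper_width": finger opening in mm; "gripper_force": force on a finger pad.
Only numpy, scipy, OpenCV 4.12 (cv2) and the standard library are available. Lean on these libraries where they do the work, as an engineer would, in place of code of your own. Each camera call takes 0.05 s, during which the arm holds its last target. There are 200 camera calls.

## Task

Sort the five leftover pieces on the packing bench: stand the two metal tubes upright in the two-cell cardboard carton, one in each cell; stand the wide tin in the larger bay of the flat grey tray and the narrow tin in its smaller bay; and lay the white screw cap flat, the way up it already is, in the round steel dish. Leave the paper-banded packet and the jar where they are.

Things in the scene. Friction and masses are not known exactly. Their poses are not given: they have to be found in the camera images.
- long_tube: Taller of two bare grey metal tubes with dark mouths, standing upright on the bench: 30 mm diameter, 110 mm high, about 35 g. Origin: centre of its underside, z up.
- short_tube: Shorter of the two metal tubes, standing upright: 30 mm diameter, 80 mm high, about 35 g. Origin: centre of its underside, z up.
- wide_tin: Flat round closed aluminium tin, standing upright: 62 mm diameter, 36 mm high, about 120 g. Origin: centre of its underside, z up.
- narrow_tin: Small round closed aluminium tin, standing upright: 42 mm diameter, 42 mm high, about 80 g. Origin: centre of its underside, z up.
- screw_cap: White ribbed plastic screw cap, lying flat: 38 mm diameter, 18 mm high, about 15 g. Origin: centre of its underside, z up.
- carton: Open cardboard carton, two equal cells, fixed at any yaw: 83 (x) by 147 (y) mm, walls 40 mm high, 4 mm thick, floor top 4 mm above the bench. A 4 mm divider along x at y = 0, 36 mm high, parts it into cells of 75 x 67.5 mm centred at y = +35.7 and -35.7 mm. Origin: centre of its underside, z up.
- tray: Flat grey open tray, fixed at any yaw: 98 (x) by 165 (y) mm, walls 14 mm high, 4 mm thick, floor top 3 mm above the bench. A 3 mm divider along x, as high as the walls, lies at y = +13 mm. Larger bay 90 x 90 mm, centred at y = -33.5 mm; smaller bay 90 (x) x 64 (y) mm, centred at y = +46.5 mm. Origin: centre of its underside, z up.
- dish: Round open dark steel dish, fixed to the bench: 140 mm outer diameter, 22 mm high, wall 4 mm, flat floor 4 mm above the bench. Origin: centre of its underside, z up.
- packet: Bystander, loose: flat brown cardboard packet with two paper bands, 55 x 120 x 26 mm, lying at the far side, left of the middle. To be left alone. Origin: centre of its underside, z up.
- jar: Bystander, loose: closed jar with white cap, 64 mm diameter, 90 mm high, at the far side, right of the middle. To be left alone. Origin: centre of its underside, z up.
Things that resemble listed ones, but are neither listed nor needed, are in the scene too. What is shaped like the narrow_tin but orange is not meant.

How it is judged (in metres and radians):
At the end, for the whole second after the job is handed in: One tube in each carton cell; wide tin in the tray's larger bay, narrow tin in the smaller; all upright within 0.12 rad, within 6 mm of the floor (tray: 5 mm). Cap flat (0.15 rad) on the dish floor, within 52 mm of its centre. All five at rest (under 20 mm/s) ((((x of long_tube in the frame of carton between -0.035 and 0.035 m and y of long_tube in the frame of carton between 0.004 and 0.066 m and z of long_tube in the frame of carton between -0.002 and 0.01 m and angle between long_tube's own z axis and vertical below 0.12 rad) and (x of short_tube in the frame of carton between -0.035 and 0.035 m and y of short_tube in the frame of carton between -0.066 and -0.004 m and z of short_tube in the frame of carton between -0.002 and 0.01 m and angle between short_tube's own z axis and vertical below 0.12 rad)) or ((x of long_tube in the frame of carton between -0.035 and 0.035 m and y of long_tube in the frame of carton between -0.066 and -0.004 m and z of long_tube in the frame of carton between -0.002 and 0.01 m and angle between long_tube's own z axis and vertical below 0.12 rad) and (x of short_tube in the frame of carton between -0.035 and 0.035 m and y of short_tube in the frame of carton between 0.004 and 0.066 m and z of short_tube in the frame of carton between -0.002 and 0.01 m and angle between short_tube's own z axis and vertical below 0.12 rad))) and x of wide_tin in the frame of tray between -0.03 and 0.03 m and y of wide_tin in the frame of tray between -0.06 and -0.008 m and z of wide_tin in the frame of tray between -0.002 and 0.008 m and angle between each of wide_tin, narrow_tin's own z axis and vertical below 0.12 rad and x of narrow_tin in the frame of tray between -0.035 and 0.035 m and y of narrow_tin in the frame of tray between 0.025 and 0.068 m and z of narrow_tin in the frame of tray between -0.002 and 0.008 m and horizontal distance between screw_cap and dish below 0.052 m and height (world z) of screw_cap below 0.01 m and angle between screw_cap's own z axis and vertical below 0.15 rad and linear speed of each of long_tube, short_tube, wide_tin, narrow_tin, screw_cap below 0.02 m/s); the robot touches nothing.
It fails at once if the packet is moved by more than 30 mm (distance of packet from where it was at the start of the episode above 0.03 m).
It fails at once if the jar is moved by more than 30 mm (distance of jar from where it was at the start of the episode above 0.03 m).
It also fails if it takes over 136 s, if anything falls off the work surface, if the arm or the gripper's body presses on something with over 40 N, if the wrist force passes 120 N, or if a joint passes its speed limit or range.

## Working session

There is one attempt and no reset: what is moved stays moved. The work goes in short steps, Python scripts to look and compute and a tool call to move; the robot and the scene stay as the last step left them, time stands still between calls to the robot, and variables do not carry over. Pictures are saved under pics/ and viewed, at most 14 in all, crops included, and the job is handed in when it is done.

Besides the shell and the picture viewer there is one more tool, called after "Emit:" by a JSON object that holds its "api" and its "payload". send_rows: Moves the arm, as the interface text tells. Scaled input: -1 to 1 covers 0.5 m each way for a shift and 0.5 rad each way for a turn. Its arguments: {"type":"object","properties":{"deltas":{"type":"array","items":{"type":"array"}},"grip":{"type":"number"},"grip_force":{"type":"number"}},"required":["deltas"]}

```bash
mkdir -p pics; cat > h.py <<'E'
from workcell import *
import numpy as np, cv2
def save(im,n): cv2.imwrite('pics/'+n,cv2.cvtColor(im,cv2.COLOR_RGB2BGR))
E
python3 - <<'E'
from h import *
s=state();print(s)
for c in('scene','side'):
    save(grab_frame(c),c+'0.png')
    k=calibration(c);print(c,k['mtx'].tolist(),(-k['R'].T@k['t']).round(),k['R'].round(2).tolist())
    for l in 'long_tube wide_tin narrow_tin screw_cap carton tray dish packet jar'.split():
        print(l,[(round(float(d['p']),2),[int(x) for x in d['bbox']]) for d in trace(c,l)])
E
```

```text
{'time_s': 0.0, 'qpos': array([ 6.93853690e+01,  1.83503895e+01,  8.97056681e+01, -7.30162223e-04,
        7.20415513e+01, -1.14517640e+00]), 'qvel': array([-0.05705332, -0.08619553,  0.00981945, -0.05292824,  0.03476743,
        0.07480414]), 'effort': array([-6.62474577e-04, -4.12459087e+01, -2.31974941e+01,  7.27334619e-02,
        4.55583993e-02, -1.76992999e-04]), 'ee_pos': array([191.48233572, 541.68767138, 227.1377856 ]), 'ee_rot': array([-1.79902397e+02, -1.25672260e-03,  1.60530770e+02]), 'force': array([0.0850976 , 0.64160942, 0.41510997]), 'torque': array([-0.03485658,  0.04527759, -0.00385238]), 'gripper_force': 0.0, 'gripper_width': 91.39500821738811}
scene [[407.98578682541336, 0.0, 318.6931433681238], [0.0, 407.98578682541336, 204.52409174773447], [0.0, 0.0, 1.0]] [858. 279. 719.] [[-0.61, 0.79, -0.01], [0.67, 0.51, -0.54], [-0.42, -0.34, -0.84]]
long_tube [(0.87, [457, 200, 35, 49])]
wide_tin [(0.74, [333, 170, 31, 35])]
narrow_tin [(0.84, [273, 85, 15, 21]), (0.71, [247, 98, 19, 24])]
screw_cap [(0.61, [378, 213, 18, 20])]
carton [(0.71, [388, 259, 83, 95]), (0.68, [
[... 210 characters left out ...]
, (0.64, [375, 210, 21, 23]), (0.17, [271, 337, 76, 52])]
side [[399.61459197050556, 0.0, 328.72693763945006], [0.0, 399.61459197050556, 205.75025911003092], [0.0, 0.0, 1.0]] [ 190. -645.  479.] [[0.88, -0.48, -0.01], [-0.26, -0.47, -0.84], [0.4, 0.74, -0.54]]
long_tube [(0.93, [210, 128, 19, 50])]
wide_tin [(0.69, [260, 197, 32, 30])]
narrow_tin [(0.96, [259, 309, 29, 42]), (0.94, [314, 300, 26, 40]), (0.18, [261, 196, 29, 31])]
screw_cap [(0.59, [256, 184, 20, 11])]
carton [(0.97, [250, 135, 60, 37]), (0.45, [343, 144, 44, 19])]
tray [(0.65, [335, 169, 70, 48])]
dish [(0.7, [387, 259, 89, 67]), (0.56, [249, 134, 62, 38])]
packet [(0.58, [341, 146, 47, 18])]
jar [(0.62, [447, 184, 40, 52])]
```

View pics/scene0.png

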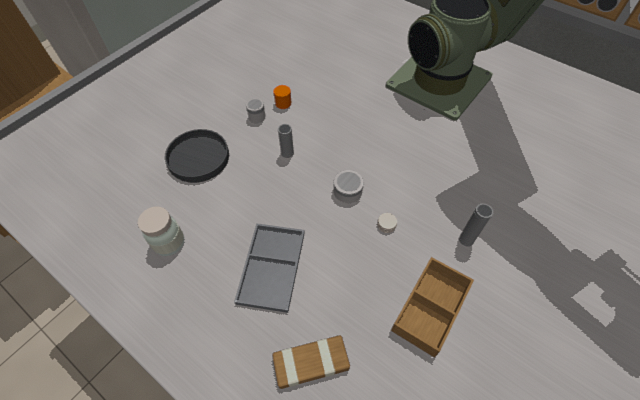

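View pics/side0.png

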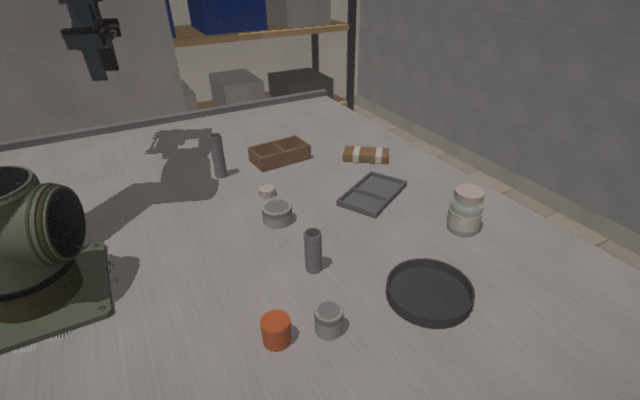

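```bash
python3 - <<'E'
from h import *
for l in ['short_tube','long_tube']:
  for c in('scene','side'):
    grab_frame(c)
    print(l,[(round(float(d['p']),2),[int(x) for x in d['bbox']]) for d in trace(c,l)])
E
```

```text
short_tube []
short_tube [(0.66, [305, 229, 17, 42])]
long_tube [(0.8, [458, 201, 31, 44])]
long_tube [(0.63, [211, 132, 16, 45])]
```

The scene view shows the long tube (476,225), short tube (286,140), wide tin (348,186), grey narrow tin (256,110) and cap (387,222). It also shows the carton (432,306), tray (271,267), dish (197,155), jar (160,230) and packet (311,362).

Look-alikes:
- **Narrow tin:** the orange tin at scene (282,96) / side (276,330). I choose the grey one at side (328,321).
- **Cap:** the jar lid at (155,218), which is pinkish. I choose the small one at (387,222).

Next I fit the poses from both views.

```bash
cat >> h.py <<'E'
from scipy.optimize import minimize
def cyl(d,h):
    a=np.linspace(0,2*np.pi,32,endpoint=False);c=np.c_[np.cos(a),np.sin(a)]*d/2
    return np.vstack([np.c_[c,np.zeros(32)],np.c_[c,np.full(32,h)]])
def box(x,y,h): return np.array([[i*x/2,j*y/2,k] for i in(-1,1) for j in(-1,1) for k in(0,h)])
def proj(k,P):
    c=P@k['R'].T+k['t'];u=c@k['mtx'].T;return u[:,:2]/u[:,2:]
def place(M,p):
    c,s=np.cos(p[3]),np.sin(p[3]);return M@np.array([[c,s,0],[-s,c,0],[0,0,1]])+np.array(p[:3])
def hull(q): return cv2.convexHull(q.astype(np.float32))
def cost(p,M,obs):
    t=0
    for k,H in obs:
        h=hull(proj(k,place(M,p)));i=cv2.intersectConvexConvex(h,H)[0]
        t+=1-i/(cv2.contourArea(h)+cv2.contourArea(H)-i)
    return t/len(obs)
def ground(k,uv,z):
    d=k['R'].T@np.linalg.solve(k['mtx'],[*uv,1]);o=-k['R'].T@k['t'];return o+d*(z-o[2])/d[2]
def mhull(m):
    n,l,s,_=cv2.connectedComponentsWithStats(m.astype(np.uint8));b=1+np.argmax(s[1:,4])
    ys,xs=np.where(l==b);return hull(np.vstack([np.c_[xs+a,ys+b] for a in(-.5,.5) for b in(-.5,.5)]))
def fit(M,obs,hz,yaw=False,freez=True):
    k,H=obs[0];g=ground(k,H[:,0].mean(0),hz/2);best=None
    for y0 in (np.linspace(0,np.pi,7)[:6] if yaw else [0]):
        f=lambda v:cost([v[0]*10,v[1]*10,v[2]*10 if freez else 0,v[3] if yaw else 0],M,obs)
        r=minimize(f,[g[0]/10,g[1]/10,0,y0],method='Nelder-Mead',options=dict(maxiter=600,initial_simplex=np.array([g[0]/10,g[1]/10,0,y0])+np.vstack([np.zeros(4),np.diag([1.,1,1,.25])])))
        if best is None or r.fun<best.fun:best=r
    v=best.x;return np.array([v[0]*10,v[1]*10,v[2]*10,np.degrees(v[3])]).round(1),round(best.fun,3)
MODEL=dict(long_tube=(cyl(30,110),110),short_tube=(cyl(30,80),80),wide_tin=(cyl(62,36),36),narrow_tin=(cyl(42,42),42),screw_cap=(cyl(38,18),18),carton=(box(83,147,40),40),tray=(box(98,165,14),14),dish=(cyl(140,22),22),packet=(box(55,120,26),26),jar=(cyl(64,90),90))
E
python3 - <<'E'
from h import *
im={c:grab_frame(c) for c in('scene','side')}
# approx pixel centres to pick right detection
pk=dict(long_tube=((476,225),(219,155)),short_tube=((286,140),(313,250)),wide_tin=((348,186),(276,213)),narrow_tin=((256,110),(328,321)),screw_cap=((387,222),(266,191)),carton=((432,306),(280,153)),tray=((271,267),(373,193)),dish=((197,155),(430,292)),packet=((311,362),(366,155)),jar=((160,230),(465,210)))
for l,(M,h) in MODEL.items():
    obs=[]
    for c,p in zip(('scene','side'),pk[l]):
        ds=[d for d in trace(c,l)+(trace(c,'long_tube' if 'tube' in l else l))]
        ds=[d for d in ds if np.hypot(d['bbox'][0]+d['bbox'][2]/2-p[0],d['bbox'][1]+d['bbox'][3]/2-p[1])<15]
        if ds: obs.append((calibration(c),mhull(ds[0]['pixels'])))
    if not obs: print(l,'none');continue
    y=l in('carton','tray','packet')
    print(l,len(obs),fit(M,obs,h,y,len(obs)>1),[ (fit(M,[o],h,y,False)) for o in obs])
E
```

```text
long_tube 2 (array([378.7, 271.1,  -0.7,  12.5]), np.float64(0.093)) [(array([382.4, 270.5,  -1. ,  10.4]), np.float64(0.074)), (array([379. , 274.2,  -1.8,  10.8]), np.float64(0.052))]
short_tube 2 (array([ 424.3, -157.1,    1.4,   16.5]), np.float64(0.09)) [(array([ 426.3, -157.4,   -8.8,   17.9]), np.float64(0.06)), (array([ 424.6, -154.9,  -42.7,   83.5]), np.float64(0.028))]
wide_tin 2 (array([4.276e+02, 1.590e+01, 3.000e-01, 6.600e+00]), np.float64(0.06)) [(array([429. ,  15.3,  -2.7,   7.6]), np.float64(0.029)), (array([426.6,  18. ,  -1.7,   7.5]), np.float64(0.027))]
narrow_tin 2 (array([ 383.3, -288.7,    0.5,    1.5]), np.float64(0.069)) [(array([ 383.4, -289.1,   -4.8,   10.1]), np.float64(0.061)), (array([ 381.4, -289.1,   -0.8,    7.5]), np.float64(0.064))]
screw_cap 1 (array([446.1, 128.3,  -2.2,  17.2]), np.float64(0.074)) [(array([446.1, 128.3,  -2.2,  17.2]), np.float64(0.074))]
carton 2 (array([546.6, 284. ,  -0. ,  94.6]), np.float64(0.074)) [(array([549. , 283.8,  33.8,  94.2]), np.float64(0.051)), (array([543.1, 281.1,  10. ,  95.1]), np.float64(0.079))]
tray 2 (array([6.582e+02, 3.900e+00, 6.000e-01, 1.188e+02]), np.float64(0.066)) [(array([660.9,   4.8,  41.3, -62.4]), np.float64(0.072)), (array([656.4,   3.8,  16.3, 119.3]), np.float64(0.051))]
dish 2 (array([ 5.598e+02, -3.069e+02, -4.000e-01,  1.350e+01]), np.float64(0.028)) [(array([ 560.6, -307.3,   -2.7,   11.6]), np.float64(0.016)), (array([ 558. , -306.7,    4.3,   -7.1]), np.float64(0.025))]
packet 2 (array([7.513e+02, 1.721e+02, 1.000e-01, 5.210e+01]), np.float64(0.047)) [(array([752.2, 171.5,  53.8,  52.2]), np.float64(0.02)), (array([749.4, 174.1,  39.3,  53.4]), np.float64(0.052))]
jar 2 (array([ 7.461e+02, -1.914e+02, -7.000e-01,  8.400e+00]), np.float64(0.095)) [(array([ 7.469e+02, -1.915e+02, -5.000e-01,  8.600e+00]), np.float64(0.091)), (array([ 745.2, -191.5,   -7. ,   21.3]), np.float64(0.096))]
```

```bash
python3 - <<'E'
from h import *
im=grab_frame('scene');k=calibration('scene')
for n,(X,Y,yaw,dy,z) in dict(big=(658.2,3.9,118.8,-33.5,3),small=(658.2,3.9,118.8,46.5,3),c1=(546.6,284,94.6,35.7,4),c2=(546.6,284,94.6,-35.7,4)).items():
    a=np.radians(yaw);P=np.array([[X-dy*np.sin(a),Y+dy*np.cos(a),z]]);print(n,P.round(1));u=proj(k,P)[0];print(u.round())
    im=cv2.circle(im.copy(),(int(u[0]),int(u[1])),2,(255,0,0) if n in('big','c1') else (0,255,0),-1)
a=cv2.resize(im[215:360,230:480],None,fx=3,fy=3);b=cv2.resize(im[75:130,230:305],None,fx=3,fy=3)
a[-b.shape[0]:,:b.shape[1]]=b
save(a,'crop1.png')
E
```

```text
big [[687.6  20.    3. ]]
[269. 282.]
small [[617.5 -18.5   3. ]]
[278. 244.]
c1 [[511.  281.1   4. ]]
[439. 291.]
c2 [[582.2 286.9   4. ]]
[422. 324.]
```

View pics/crop1.png

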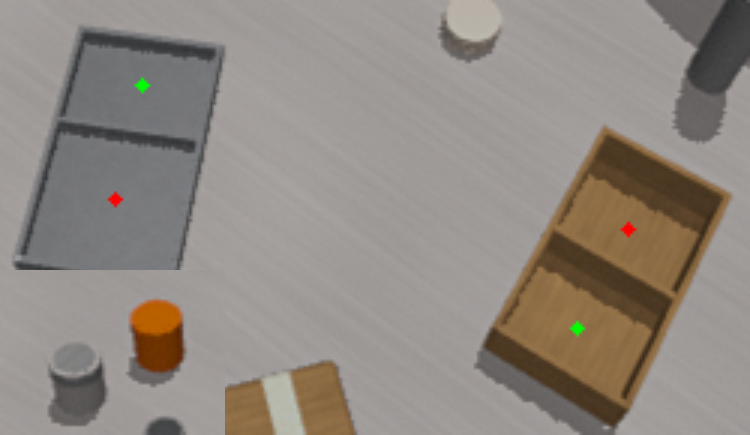

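The crop confirms the choice: the grey tin is next to the orange one, with the smaller tray bay (green) nearer the robot and the carton cell centres correct. Next I plan the move numbers.

```bash
cat >> h.py <<'E'
def plan(wps,start=None,n=8,step=.08):
    s=state();p=np.array(s['ee_pos'] if start is None else start);psi=np.radians(s['ee_rot'][2]);print(s['time_s'],p.round(1),s['ee_rot'].round(1),s['gripper_width'])
    for w in wps:
        d=np.array(w)-p;t=np.array([d[0]*np.cos(psi)+d[1]*np.sin(psi),d[0]*np.sin(psi)-d[1]*np.cos(psi),-d[2]])/500
        n=int(np.ceil(np.linalg.norm(t)/step));print(w,n,'x',(t/n).round(4));p=np.array(w)
E
python3 - <<'E'
from h import *
ds=[]
for c,p in(('scene',(282,96)),('side',(276,330))):
    grab_frame(c)
    for d in trace(c,'narrow_tin'):
        if np.hypot(d['bbox'][0]+d['bbox'][2]/2-p[0],d['bbox'][1]+d['bbox'][3]/2-p[1])<15: ds.append((calibration(c),mhull(d['pixels'])));break
print('orange',fit(MODEL['narrow_tin'][0],ds,42))
plan([(379,271,228),(379,271,64),(379,271,164),(582,287,164),(582,287,70),(582,287,180),(424,-157,180),(424,-157,64),(424,-157,150),(511,281,150),(511,281,70),(511,281,150)],[191.6,542.1,228])
E
```

```text
orange (array([ 307.8, -268.9,    0.4,   12.9]), np.float64(0.078))
3.75 [191.6 542.1 228. ] [180.    0.  160.5] 91.42155721752735
(379, 271, 228) 9 x [-0.0593 -0.0429 -0.    ]
(379, 271, 64) 5 x [0.     0.     0.0656]
(379, 271, 164) 3 x [ 0.      0.     -0.0667]
(582, 287, 164) 6 x [-0.062   0.0276  0.    ]
(582, 287, 70) 3 x [0.     0.     0.0627]
(582, 287, 180) 3 x [ 0.      0.     -0.0733]
(424, -157, 180) 12 x [ 0.0002 -0.0785  0.    ]
(424, -157, 64) 3 x [0.     0.     0.0773]
(424, -157, 150) 3 x [ 0.      0.     -0.0573]
(511, 281, 150) 12 x [0.0107 0.0737 0.    ]
(511, 281, 70) 2 x [0.   0.   0.08]
(511, 281, 150) 2 x [ 0.    0.   -0.08]
```

Emit:
{"api": "send_rows", "payload": {"deltas": [[[-0.0593, -0.0429, 0], [0, 0, 0]], [[-0.0593, -0.0429, 0], [0, 0, 0]], [[-0.0593, -0.0429, 0], [0, 0, 0]], [[-0.0593, -0.0429, 0], [0, 0, 0]], [[-0.0593, -0.0429, 0], [0, 0, 0]], [[-0.0593, -0.0429, 0], [0, 0, 0]], [[-0.0593, -0.0429, 0], [0, 0, 0]], [[-0.0593, -0.0429, 0], [0, 0, 0]], [[-0.0593, -0.0429, 0], [0, 0, 0]], [[0, 0, 0], [0, 0, 0]]], "grip": 0, "grip_force": 15}}

```text
time_s: 4.75
ee_pos: [380.7, 268.4, 228.1]
ee_rot: [-180.0, 0.1, 160.3]
force: [-0.8, 1.2, -0.5]
gripper_width: 91.2
gripper_force: 0.0
```

```bash
python3 - <<'E'
from h import *
s=state();print(s['time_s'],s['ee_pos'],s['ee_rot'])
im=grab_frame('wrist');k=calibration('wrist')
im=im.copy()
for q in proj(k,place(cyl(30,110),(378.7,271.1,0,0))): 
    if abs(q).max()<2000: cv2.circle(im,(int(q[0]),int(q[1])),1,(255,0,0),-1)
save(im,'w1.png')
E
```

```text
4.75 [380.67154588 268.39315284 228.11544385] [-1.79967704e+02  8.04551745e-02  1.60263643e+02]
```

View pics/w1.png

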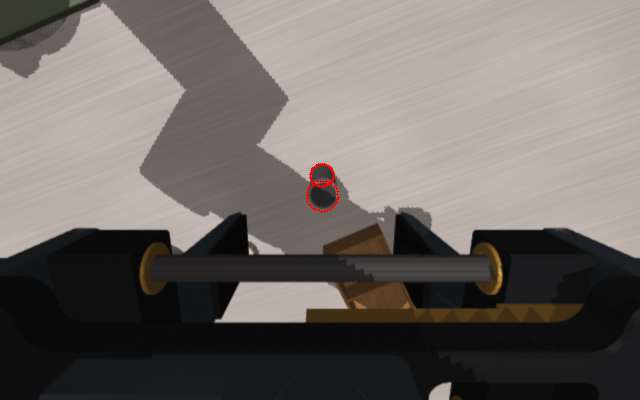

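The projected fit sits on the tube at (322,190), centred between the fingers. Going down.

Emit:
{"api": "send_rows", "payload": {"deltas": [[[0, 0, 0.0656], [0, 0, 0]], [[0, 0, 0.0656], [0, 0, 0]], [[0, 0, 0.0656], [0, 0, 0]], [[0, 0, 0.0656], [0, 0, 0]], [[0, 0, 0.0656], [0, 0, 0]], [[0, 0, 0], [0, 0, 0]], [[0, 0, 0], [0, 0, 0]], [[0, 0, 0], [0, 0, 0]]]}}

```text
time_s: 5.6
ee_pos: [379.8, 272.5, 65.5]
ee_rot: [179.8, 0.1, 160.6]
force: [0.0, -0.1, 0.9]
gripper_width: 91.6
gripper_force: 0.0
```

Emit:
{"api": "send_rows", "payload": {"deltas": [[[0, 0, 0], [0, 0, 0]], [[0, 0, 0], [0, 0, 0]], [[0, 0, 0], [0, 0, 0]], [[0, 0, 0], [0, 0, 0]], [[0, 0, 0], [0, 0, 0]], [[0, 0, 0], [0, 0, 0]], [[0, 0, 0], [0, 0, 0]], [[0, 0, 0], [0, 0, 0]], [[0, 0, 0], [0, 0, 0]], [[0, 0, 0], [0, 0, 0]]], "grip": 1, "grip_force": 15}}

```text
time_s: 6.6
ee_pos: [378.9, 271.2, 63.9]
ee_rot: [-180.0, -0.0, 160.5]
force: [-0.2, -0.6, -0.2]
gripper_width: 29.4
gripper_force: 15.0
```

Gripped at 29.4 mm. Lift and carry to the far cell.

Emit:
{"api": "send_rows", "payload": {"deltas": [[[0, 0, -0.05], [0, 0, 0]], [[0, 0, -0.075], [0, 0, 0]], [[0, 0, -0.075], [0, 0, 0]], [[-0.062, 0.0276, 0], [0, 0, 0]], [[-0.062, 0.0276, 0], [0, 0, 0]], [[-0.062, 0.0276, 0], [0, 0, 0]], [[-0.062, 0.0276, 0], [0, 0, 0]], [[-0.062, 0.0276, 0], [0, 0, 0]], [[-0.062, 0.0276, 0], [0, 0, 0]], [[0, 0, 0], [0, 0, 0]]]}}

```text
time_s: 7.6
ee_pos: [585.6, 287.3, 163.0]
ee_rot: [179.9, 0.1, 160.4]
force: [-0.7, 0.1, -0.3]
gripper_width: 29.6
gripper_force: 15.0
```

Emit:
{"api": "send_rows", "payload": {"deltas": [[[0, 0, 0], [0, 0, 0]], [[0, 0, 0], [0, 0, 0]], [[0, 0, 0.06], [0, 0, 0]], [[0, 0, 0.06], [0, 0, 0]], [[0, 0, 0.04], [0, 0, 0]], [[0, 0, 0.02], [0, 0, 0]], [[0, 0, 0.01], [0, 0, 0]], [[0, 0, 0], [0, 0, 0]], [[0, 0, 0], [0, 0, 0]], [[0, 0, 0], [0, 0, 0]]]}}

```text
time_s: 8.6
ee_pos: [582.5, 287.6, 70.3]
ee_rot: [179.9, 0.1, 160.5]
force: [-0.1, -0.6, 0.4]
gripper_width: 29.3
gripper_force: 15.0
```

Emit:
{"api": "send_rows", "payload": {"deltas": [[[0, 0, 0.004], [0, 0, 0]], [[0, 0, 0], [0, 0, 0]], [[0, 0, 0], [0, 0, 0]]]}}

```text
time_s: 8.9
ee_pos: [582.5, 287.6, 67.9]
ee_rot: [179.9, 0.1, 160.5]
force: [-0.3, -0.1, 3.2]
gripper_width: 28.9
gripper_force: 15.0
```

Emit:
{"api": "send_rows", "payload": {"deltas": [[[0, 0, 0], [0, 0, 0]], [[0, 0, 0], [0, 0, 0]], [[0, 0, 0], [0, 0, 0]], [[0, 0, 0], [0, 0, 0]], [[0, 0, 0], [0, 0, 0]], [[0, 0, 0], [0, 0, 0]], [[0, 0, -0.04], [0, 0, 0]], [[0, 0, -0.06], [0, 0, 0]], [[0, 0, -0.064], [0, 0, 0]], [[0, 0, -0.06], [0, 0, 0]]], "grip": 0.35}}

```text
time_s: 9.9
ee_pos: [581.8, 287.3, 180.3]
ee_rot: [180.0, 0.0, 160.5]
force: [0.5, -0.1, -0.8]
gripper_width: 59.4
gripper_force: 0.0
```

Emit:
{"api": "send_rows", "payload": {"deltas": [[[0.0, -0.0785, 0], [0, 0, 0]], [[0.0, -0.0785, 0], [0, 0, 0]], [[0.0, -0.0785, 0], [0, 0, 0]], [[0.0, -0.0785, 0], [0, 0, 0]], [[0.0, -0.0785, 0], [0, 0, 0]], [[0.0, -0.0785, 0], [0, 0, 0]], [[0.0, -0.0785, 0], [0, 0, 0]], [[0.0, -0.0785, 0], [0, 0, 0]], [[0.0, -0.0785, 0], [0, 0, 0]], [[0, -0.0785, 0], [0, 0, 0]]], "grip": 0.1}}

```text
time_s: 10.9
ee_pos: [450.4, -84.1, 179.2]
ee_rot: [180.0, 0.0, 160.5]
force: [0.9, -0.5, -0.1]
gripper_width: 82.3
gripper_force: 0.0
```

Emit:
{"api": "send_rows", "payload": {"deltas": [[[0.001, -0.0785, 0], [0, 0, 0]], [[0.0014, -0.0785, 0], [0, 0, 0]], [[0, 0, 0], [0, 0, 0]], [[0, 0, 0], [0, 0, 0]], [[0, 0, 0], [0, 0, 0]]]}}

```text
time_s: 11.4
ee_pos: [424.0, -155.7, 179.0]
ee_rot: [180.0, 0.0, 160.6]
force: [-0.5, -0.7, -0.6]
gripper_width: 81.8
gripper_force: 0.0
```

```bash
python3 - <<'E'
from h import *
s=state();print(s['time_s'],s['ee_pos'],s['ee_rot'],s['gripper_width'])
im=grab_frame('wrist').copy();k=calibration('wrist')
for q in proj(k,place(cyl(30,80),(424.3,-157.1,0,0))): cv2.circle(im,(int(q[0]),int(q[1])),1,(255,0,0),-1)
a=grab_frame('scene')
save(np.vstack([im[60:340,100:540],np.hstack([a[180:360,300:520],np.zeros((180,220,3),np.uint8)])]),'w2.png')
plan([(424,-157,180),(424,-157,64)])
E
```

```text
11.4 [ 424.02205278 -155.7280214   178.98322007] [1.79968876e+02 8.40203364e-03 1.60561984e+02] 81.77953949620881
11.5 [ 424.1 -155.4  178.9] [180.    0.  160.6] 81.98428293353219
(424, -157, 180) 1 x [-0.0008 -0.0031 -0.0022]
(424, -157, 64) 3 x [0.     0.     0.0773]
```

View pics/w2.png

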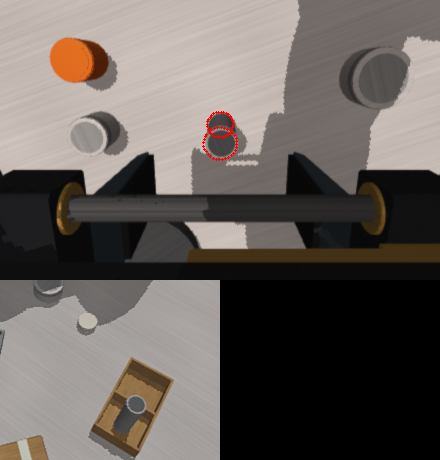

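The long tube stands in the far cell, and the short tube is centred under the gripper at (220,140).

Emit:
{"api": "send_rows", "payload": {"deltas": [[[-0.001, -0.003, 0.07], [0, 0, 0]], [[0, 0, 0.07], [0, 0, 0]], [[0, 0, 0.06], [0, 0, 0]], [[0, 0, 0.03], [0, 0, 0]], [[0, 0, 0], [0, 0, 0]], [[0, 0, 0], [0, 0, 0]]]}}

```text
time_s: 12.1
ee_pos: [424.4, -157.5, 64.2]
ee_rot: [180.0, 0.0, 160.6]
force: [-0.1, -0.2, -0.7]
gripper_width: 81.9
gripper_force: 0.0
```

Emit:
{"api": "send_rows", "payload": {"deltas": [[[0, 0, 0], [0, 0, 0]], [[0, 0, 0], [0, 0, 0]], [[0, 0, 0], [0, 0, 0]], [[0, 0, 0], [0, 0, 0]], [[0, 0, 0], [0, 0, 0]], [[0, 0, 0], [0, 0, 0]], [[0, 0, 0], [0, 0, 0]], [[0, 0, 0], [0, 0, 0]], [[0, 0, 0], [0, 0, 0]], [[0, 0, 0], [0, 0, 0]]], "grip": 1, "grip_force": 15}}

```text
time_s: 13.1
ee_pos: [423.7, -158.0, 64.0]
ee_rot: [180.0, 0.0, 160.5]
force: [0.7, -0.1, 1.3]
gripper_width: 28.9
gripper_force: 15.0
```

Emit:
{"api": "send_rows", "payload": {"deltas": [[[0, 0, -0.05], [0, 0, 0]], [[0, 0, -0.075], [0, 0, 0]], [[0, 0, -0.075], [0, 0, 0]], [[0.0107, 0.0737, 0], [0, 0, 0]], [[0.0107, 0.0737, 0], [0, 0, 0]], [[0.0107, 0.0737, 0], [0, 0, 0]], [[0.0107, 0.0737, 0], [0, 0, 0]], [[0.0107, 0.0737, 0], [0, 0, 0]], [[0.0107, 0.0737, 0], [0, 0, 0]], [[0.0107, 0.0737, 0], [0, 0, 0]]]}}

```text
time_s: 14.1
ee_pos: [474.3, 99.2, 163.8]
ee_rot: [-180.0, -0.0, 160.5]
force: [0.8, -0.6, -0.5]
gripper_width: 29.1
gripper_force: 15.0
```

Emit:
{"api": "send_rows", "payload": {"deltas": [[[0.0107, 0.0737, 0], [0, 0, 0]], [[0.0107, 0.0737, 0], [0, 0, 0]], [[0.0107, 0.0737, 0], [0, 0, 0]], [[0.0107, 0.0737, 0], [0, 0, 0]], [[0.0107, 0.0737, 0], [0, 0, 0]], [[0, 0, 0], [0, 0, 0]], [[0, 0, 0], [0, 0, 0]], [[0, 0, 0], [0, 0, 0]]]}}

```text
time_s: 14.9
ee_pos: [510.1, 279.3, 163.6]
ee_rot: [-179.9, -0.0, 160.5]
force: [0.1, -0.7, -0.4]
gripper_width: 28.7
gripper_force: 15.0
```

Emit:
{"api": "send_rows", "payload": {"deltas": [[[0, 0, 0.06], [0, 0, 0]], [[0, 0, 0.06], [0, 0, 0]], [[0, 0, 0.04], [0, 0, 0]], [[0, 0, 0.02], [0, 0, 0]], [[0, 0, 0.008], [0, 0, 0]], [[0, 0, 0.004], [0, 0, 0]], [[0, 0, 0], [0, 0, 0]], [[0, 0, 0], [0, 0, 0]]]}}

```text
time_s: 15.7
ee_pos: [511.2, 280.6, 69.0]
ee_rot: [179.9, 0.1, 160.5]
force: [0.4, 0.2, -1.5]
gripper_width: 29.3
gripper_force: 15.0
```

Emit:
{"api": "send_rows", "payload": {"deltas": [[[0, 0, 0], [0, 0, 0]], [[0, 0, 0], [0, 0, 0]], [[0, 0, 0], [0, 0, 0]], [[0, 0, 0], [0, 0, 0]], [[0, 0, 0], [0, 0, 0]], [[0, 0, 0], [0, 0, 0]], [[0, 0, -0.04], [0, 0, 0]], [[0, 0, -0.06], [0, 0, 0]], [[0, 0, -0.06], [0, 0, 0]], [[0, 0, 0], [0, 0, 0]]], "grip": 0.4}}

```text
time_s: 16.7
ee_pos: [513.0, 281.6, 152.3]
ee_rot: [179.6, 0.3, 160.5]
force: [-0.7, 0.5, -0.3]
gripper_width: 55.0
gripper_force: 0.0
```

```bash
python3 - <<'E'
from h import *
plan([(427.6,16,148),(427.6,16,27),(427.6,16,107),(687.6,20,107),(687.6,20,30.5),(687.6,20,110),(383.3,-289,110),(383.3,-289,31),(383.3,-289,110),(617.5,-18.5,110),(617.5,-18.5,34),(617.5,-18.5,110),(446,128,110),(446,128,20),(446,128,110),(560,-307,110),(560,-307,25),(560,-307,120)])
E
```

```text
16.7 [513.  281.6 152.3] [179.6   0.3 160.5] 54.986551003576274
(427.6, 16, 148) 7 x [-0.0023 -0.0797  0.0012]
(427.6, 16, 27) 4 x [0.     0.     0.0605]
(427.6, 16, 107) 2 x [ 0.    0.   -0.08]
(687.6, 20, 107) 7 x [-0.0697  0.0258 -0.    ]
(687.6, 20, 30.5) 2 x [0.     0.     0.0765]
(687.6, 20, 110) 2 x [ 0.      0.     -0.0795]
(383.3, -289, 110) 11 x [ 0.0334 -0.0714 -0.    ]
(383.3, -289, 31) 2 x [0.    0.    0.079]
(383.3, -289, 110) 2 x [ 0.     0.    -0.079]
(617.5, -18.5, 110) 9 x [-0.029  0.074 -0.   ]
(617.5, -18.5, 34) 2 x [0.    0.    0.076]
(617.5, -18.5, 110) 2 x [ 0.     0.    -0.076]
(446, 128, 110) 6 x [ 0.0702  0.027  -0.    ]
(446, 128, 20) 3 x [0.   0.   0.06]
(446, 128, 110) 3 x [ 0.    0.   -0.06]
(560, -307, 110) 12 x [-0.0421 -0.062   0.    ]
(560, -307, 25) 3 x [0.     0.     0.0567]
(560, -307, 120) 3 x [ 0.      0.     -0.0633]
```

Emit:
{"api": "send_rows", "payload": {"deltas": [[[-0.0027, -0.0793, 0], [0, 0, 0]], [[-0.0027, -0.0793, 0], [0, 0, 0]], [[-0.0027, -0.0793, 0], [0, 0, 0]], [[-0.0027, -0.0793, 0], [0, 0, 0]], [[-0.0027, -0.0793, 0], [0, 0, 0]], [[-0.0027, -0.0793, 0], [0, 0, 0]], [[-0.0027, -0.0793, 0], [0, 0, 0]], [[0, 0, 0], [0, 0, 0]], [[0, 0, 0], [0, 0, 0]], [[0, 0, 0], [0, 0, 0]]], "grip": 0}}

```text
time_s: 17.7
ee_pos: [427.3, 16.1, 147.7]
ee_rot: [180.0, -0.0, 160.6]
force: [0.2, -0.1, 0.1]
gripper_width: 91.3
gripper_force: 0.0
```

```bash
python3 - <<'E'
from h import *
im=grab_frame('wrist').copy();k=calibration('wrist')
for q in proj(k,place(cyl(62,36),(427.6,15.9,0,0))): cv2.circle(im,(int(q[0]),int(q[1])),1,(255,0,0),-1)
a=grab_frame('scene')
save(np.vstack([im[60:340,100:540],np.hstack([a[180:360,300:520],np.zeros((180,220,3),np.uint8)])]),'w3.png')
plan([(427.6,16,148)])
E
```

```text
17.8 [427.3  16.4 147.7] [180.   -0.  160.6] 91.5164865019088
(427.6, 16, 148) 1 x [-0.0008 -0.0007 -0.0005]
```

View pics/w3.png

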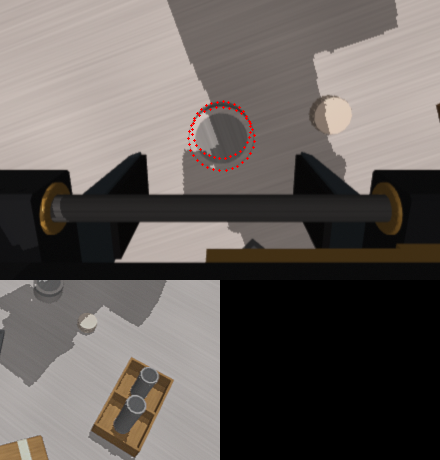

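Both tubes stand in their cells. The wide tin is centred at (222,133), within about 2 mm of the fit.

Emit:
{"api": "send_rows", "payload": {"deltas": [[[0, 0, 0.07], [0, 0, 0]], [[0, 0, 0.07], [0, 0, 0]], [[0, 0, 0.06], [0, 0, 0]], [[0, 0, 0.03], [0, 0, 0]], [[0, 0, 0.012], [0, 0, 0]], [[0, 0, 0], [0, 0, 0]], [[0, 0, 0], [0, 0, 0]]]}}

```text
time_s: 18.5
ee_pos: [427.8, 15.9, 27.5]
ee_rot: [180.0, 0.1, 160.6]
force: [0.1, -1.0, 0.0]
gripper_width: 91.5
gripper_force: 0.0
```

Emit:
{"api": "send_rows", "payload": {"deltas": [[[0, 0, 0], [0, 0, 0]], [[0, 0, 0], [0, 0, 0]], [[0, 0, 0], [0, 0, 0]], [[0, 0, 0], [0, 0, 0]], [[0, 0, 0], [0, 0, 0]], [[0, 0, 0], [0, 0, 0]], [[0, 0, 0], [0, 0, 0]], [[0, 0, 0], [0, 0, 0]]], "grip": 1, "grip_force": 20}}

```text
time_s: 19.3
ee_pos: [427.2, 15.5, 27.3]
ee_rot: [180.0, 0.0, 160.5]
force: [-0.9, 0.9, 6.1]
gripper_width: 61.4
gripper_force: 20.0
```

Emit:
{"api": "send_rows", "payload": {"deltas": [[[0, 0, -0.04], [0, 0, 0]], [[0, 0, -0.06], [0, 0, 0]], [[0, 0, -0.06], [0, 0, 0]], [[-0.0697, 0.0258, 0], [0, 0, 0]], [[-0.0697, 0.0258, 0], [0, 0, 0]], [[-0.0697, 0.0258, 0], [0, 0, 0]], [[-0.0697, 0.0258, 0], [0, 0, 0]], [[-0.0697, 0.0258, 0], [0, 0, 0]], [[-0.0697, 0.0258, 0], [0, 0, 0]], [[-0.0697, 0.0258, 0], [0, 0, 0]]]}}

```text
time_s: 20.3
ee_pos: [687.9, 19.2, 105.7]
ee_rot: [-180.0, -0.1, 160.5]
force: [0.1, 0.9, -2.0]
gripper_width: 61.4
gripper_force: 20.0
```

Emit:
{"api": "send_rows", "payload": {"deltas": [[[0, 0, 0], [0, 0, 0]], [[0, 0, 0], [0, 0, 0]], [[0, 0, 0], [0, 0, 0]]]}}

```text
time_s: 20.6
ee_pos: [685.5, 19.3, 106.1]
ee_rot: [-179.9, -0.2, 160.5]
force: [-0.1, 0.1, -2.0]
gripper_width: 61.4
gripper_force: 20.0
```

Emit:
{"api": "send_rows", "payload": {"deltas": [[[0, 0, 0.05], [0, 0, 0]], [[0, 0, 0.05], [0, 0, 0]], [[0, 0, 0.03], [0, 0, 0]], [[0, 0, 0.015], [0, 0, 0]], [[0, 0, 0.006], [0, 0, 0]], [[0, 0, 0.002], [0, 0, 0]], [[0, 0, 0], [0, 0, 0]], [[0, 0, 0], [0, 0, 0]]]}}

```text
time_s: 21.4
ee_pos: [687.7, 19.3, 31.4]
ee_rot: [180.0, 0.1, 160.5]
force: [0.1, -0.6, -2.4]
gripper_width: 61.9
gripper_force: 20.0
```

Emit:
{"api": "send_rows", "payload": {"deltas": [[[0, 0, 0], [0, 0, 0]], [[0, 0, 0], [0, 0, 0]], [[0, 0, 0], [0, 0, 0]], [[0, 0, 0], [0, 0, 0]], [[0, 0, 0], [0, 0, 0]], [[0, 0, -0.04], [0, 0, 0]], [[0, 0, -0.06], [0, 0, 0]], [[0, 0, -0.06], [0, 0, 0]], [[0, 0, 0], [0, 0, 0]], [[0, 0, 0], [0, 0, 0]]], "grip": 0.15}}

```text
time_s: 22.4
ee_pos: [687.3, 19.4, 111.1]
ee_rot: [180.0, 0.1, 160.5]
force: [-0.7, 0.1, -0.2]
gripper_width: 77.7
gripper_force: 0.0
```

Emit:
{"api": "send_rows", "payload": {"deltas": [[[0.0334, -0.0714, 0], [0, 0, 0]], [[0.0334, -0.0714, 0], [0, 0, 0]], [[0.0334, -0.0714, 0], [0, 0, 0]], [[0.0334, -0.0714, 0], [0, 0, 0]], [[0.0334, -0.0714, 0], [0, 0, 0]], [[0.0334, -0.0714, 0], [0, 0, 0]], [[0.0334, -0.0714, 0], [0, 0, 0]], [[0.0334, -0.0714, 0], [0, 0, 0]], [[0.0334, -0.0714, 0], [0, 0, 0]], [[0.0334, -0.0714, 0], [0, 0, 0]]]}}

```text
time_s: 23.4
ee_pos: [408.5, -261.9, 109.1]
ee_rot: [180.0, -0.2, 160.5]
force: [0.9, -1.2, 0.1]
gripper_width: 77.7
gripper_force: 0.0
```

Emit:
{"api": "send_rows", "payload": {"deltas": [[[0.0334, -0.0714, 0], [0, 0, 0]], [[0, 0, 0], [0, 0, 0]], [[0, 0, 0], [0, 0, 0]], [[0, 0, 0], [0, 0, 0]], [[0, 0, 0], [0, 0, 0]]]}}

```text
time_s: 23.9
ee_pos: [383.6, -288.8, 110.0]
ee_rot: [180.0, -0.0, 160.6]
force: [0.2, 0.3, -0.3]
gripper_width: 77.5
gripper_force: 0.0
```

```bash
python3 - <<'E'
from h import *
im=grab_frame('wrist').copy();k=calibration('wrist')
for q in proj(k,place(cyl(42,42),(383.3,-288.7,0,0))): cv2.circle(im,(int(q[0]),int(q[1])),1,(255,0,0),-1)
a=grab_frame('scene')
save(np.vstack([im[60:340,100:540],a[180:360,60:500]]),'w4.png')
plan([(383.3,-289,110)])
E
```

```text
24.0 [ 383.6 -288.9  110.2] [180.   -0.  160.6] 77.4408844855114
(383.3, -289, 110) 1 x [ 0.0006 -0.0003  0.0004]
```

View pics/w4.png

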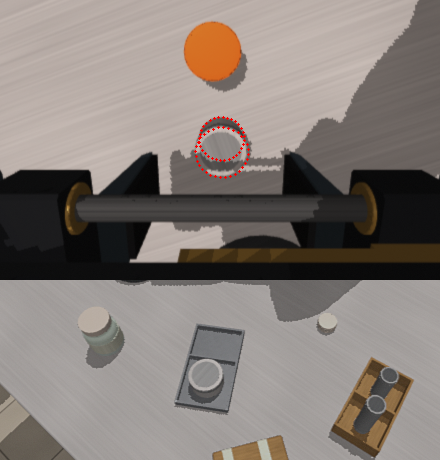

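The wide tin stands in the larger bay, and the narrow grey tin is under the fingers with the orange one well clear.

Emit:
{"api": "send_rows", "payload": {"deltas": [[[0.003, 0, 0.06], [0, 0, 0]], [[0, 0, 0.05], [0, 0, 0]], [[0, 0, 0.03], [0, 0, 0]], [[0, 0, 0.018], [0, 0, 0]], [[0, 0, 0], [0, 0, 0]], [[0, 0, 0], [0, 0, 0]]]}}

```text
time_s: 24.6
ee_pos: [382.2, -289.3, 31.8]
ee_rot: [-180.0, 0.0, 160.6]
force: [0.9, 0.8, -0.0]
gripper_width: 77.6
gripper_force: 0.0
```

Emit:
{"api": "send_rows", "payload": {"deltas": [[[0, 0, 0], [0, 0, 0]], [[0, 0, 0], [0, 0, 0]], [[0, 0, 0], [0, 0, 0]], [[0, 0, 0], [0, 0, 0]], [[0, 0, 0], [0, 0, 0]], [[0, 0, 0], [0, 0, 0]], [[0, 0, 0], [0, 0, 0]], [[0, 0, 0], [0, 0, 0]]], "grip": 1, "grip_force": 20}}

```text
time_s: 25.4
ee_pos: [381.7, -289.2, 31.6]
ee_rot: [180.0, 0.0, 160.5]
force: [-0.5, 0.8, 2.9]
gripper_width: 41.6
gripper_force: 20.0
```

Emit:
{"api": "send_rows", "payload": {"deltas": [[[-0.003, 0, -0.04], [0, 0, 0]], [[0, 0, -0.06], [0, 0, 0]], [[0, 0, -0.06], [0, 0, 0]], [[-0.029, 0.074, 0], [0, 0, 0]], [[-0.029, 0.074, 0], [0, 0, 0]], [[-0.029, 0.074, 0], [0, 0, 0]], [[-0.029, 0.074, 0], [0, 0, 0]], [[-0.029, 0.074, 0], [0, 0, 0]], [[-0.029, 0.074, 0], [0, 0, 0]], [[-0.029, 0.074, 0], [0, 0, 0]]]}}

```text
time_s: 26.4
ee_pos: [565.7, -77.9, 111.0]
ee_rot: [-180.0, -0.0, 160.5]
force: [0.7, -0.1, -0.8]
gripper_width: 41.6
gripper_force: 20.0
```

Emit:
{"api": "send_rows", "payload": {"deltas": [[[-0.029, 0.074, 0], [0, 0, 0]], [[-0.029, 0.074, 0], [0, 0, 0]], [[0, 0, 0], [0, 0, 0]], [[0, 0, 0], [0, 0, 0]], [[0, 0, 0], [0, 0, 0]], [[0, 0, 0], [0, 0, 0]]]}}

```text
time_s: 27.0
ee_pos: [616.1, -20.2, 111.3]
ee_rot: [-180.0, -0.0, 160.5]
force: [-0.0, -1.2, -1.0]
gripper_width: 41.6
gripper_force: 20.0
```

Emit:
{"api": "send_rows", "payload": {"deltas": [[[0, 0, 0.05], [0, 0, 0]], [[0, 0, 0.05], [0, 0, 0]], [[0, 0, 0.03], [0, 0, 0]], [[0, 0, 0.015], [0, 0, 0]], [[0, 0, 0.006], [0, 0, 0]], [[0, 0, 0.001], [0, 0, 0]], [[0, 0, 0], [0, 0, 0]], [[0, 0, 0], [0, 0, 0]]]}}

```text
time_s: 27.8
ee_pos: [617.6, -19.3, 36.4]
ee_rot: [180.0, 0.1, 160.5]
force: [-0.7, -0.4, -1.1]
gripper_width: 41.7
gripper_force: 20.0
```

Emit:
{"api": "send_rows", "payload": {"deltas": [[[0, 0, 0], [0, 0, 0]], [[0, 0, 0], [0, 0, 0]], [[0, 0, 0], [0, 0, 0]], [[0, 0, 0], [0, 0, 0]], [[0, 0, 0], [0, 0, 0]], [[0, 0, -0.04], [0, 0, 0]], [[0, 0, -0.06], [0, 0, 0]], [[0, 0, -0.06], [0, 0, 0]], [[0, 0, 0], [0, 0, 0]], [[0, 0, 0], [0, 0, 0]]], "grip": 0.4}}

```text
time_s: 28.8
ee_pos: [617.1, -19.2, 115.8]
ee_rot: [180.0, 0.1, 160.5]
force: [-1.0, 0.8, -0.6]
gripper_width: 54.8
gripper_force: 0.0
```

Emit:
{"api": "send_rows", "payload": {"deltas": [[[0.0702, 0.027, 0], [0, 0, 0]], [[0.0702, 0.027, 0], [0, 0, 0]], [[0.0702, 0.027, 0], [0, 0, 0]], [[0.0702, 0.027, 0], [0, 0, 0]], [[0.0702, 0.027, 0], [0, 0, 0]], [[0.0702, 0.027, 0], [0, 0, 0]], [[0, 0, 0], [0, 0, 0]], [[0, 0, 0], [0, 0, 0]], [[0, 0, 0], [0, 0, 0]], [[0, 0, 0], [0, 0, 0]]], "grip": 0.15}}

```text
time_s: 29.8
ee_pos: [446.2, 126.8, 115.1]
ee_rot: [-180.0, -0.0, 160.5]
force: [-0.1, 0.0, -0.2]
gripper_width: 77.2
gripper_force: 0.0
```

```bash
python3 - <<'E'
from h import *
im=grab_frame('wrist').copy();k=calibration('wrist')
o=[(k,mhull(d['pixels'])) for d in trace('wrist','screw_cap')[:1]]
if o: print(fit(MODEL['screw_cap'][0],o,18,False,False))
for q in proj(k,place(cyl(38,18),(446.1,128.3,0,0))): cv2.circle(im,(int(q[0]),int(q[1])),1,(255,0,0),-1)
a=grab_frame('scene')
save(np.vstack([im[60:340,100:540],a[180:360,60:500]]),'w5.png')
plan([(446.1,128.3,110)])
E
```

```text
(array([446.2, 126.9,  -1.1,  10. ]), np.float64(0.035))
29.95 [445.9 126.8 115.2] [-180.    -0.   160.5] 77.45438273847637
(446.1, 128.3, 110) 1 x [0.0007 0.0029 0.0105]
```

View pics/w5.png

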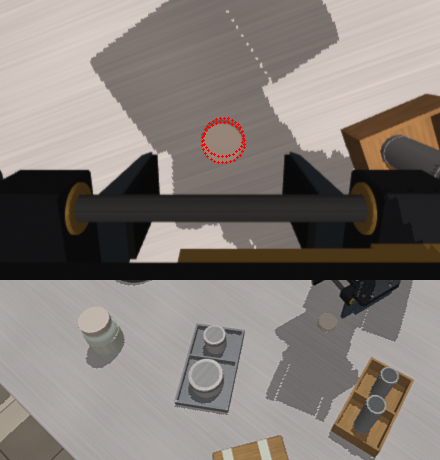

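Both tins are in their bays. The cap is centred at (222,140), and the wrist fit agrees at 446,127.

Emit:
{"api": "send_rows", "payload": {"deltas": [[[0, 0, 0.06], [0, 0, 0]], [[0, 0, 0.06], [0, 0, 0]], [[0, 0, 0.04], [0, 0, 0]], [[0, 0, 0.02], [0, 0, 0]], [[0, 0, 0.01], [0, 0, 0]], [[0, 0, 0], [0, 0, 0]], [[0, 0, 0], [0, 0, 0]]]}}

```text
time_s: 30.65
ee_pos: [446.2, 127.5, 21.2]
ee_rot: [179.9, 0.1, 160.5]
force: [-0.6, 0.9, 0.1]
gripper_width: 77.2
gripper_force: 0.0
```

Emit:
{"api": "send_rows", "payload": {"deltas": [[[0, 0, 0], [0, 0, 0]], [[0, 0, 0], [0, 0, 0]], [[0, 0, 0], [0, 0, 0]], [[0, 0, 0], [0, 0, 0]], [[0, 0, 0], [0, 0, 0]], [[0, 0, 0], [0, 0, 0]], [[0, 0, 0], [0, 0, 0]], [[0, 0, 0], [0, 0, 0]]], "grip": 1, "grip_force": 10}}

```text
time_s: 31.45
ee_pos: [445.5, 127.4, 20.5]
ee_rot: [180.0, -0.0, 160.5]
force: [0.0, 0.2, 2.1]
gripper_width: 37.6
gripper_force: 10.0
```

Emit:
{"api": "send_rows", "payload": {"deltas": [[[0, 0, -0.05], [0, 0, 0]], [[0, 0, -0.07], [0, 0, 0]], [[0, 0, -0.08], [0, 0, 0]], [[-0.0421, -0.062, 0], [0, 0, 0]], [[-0.0421, -0.062, 0], [0, 0, 0]], [[-0.0421, -0.062, 0], [0, 0, 0]], [[-0.0421, -0.062, 0], [0, 0, 0]], [[-0.0421, -0.062, 0], [0, 0, 0]], [[-0.0421, -0.062, 0], [0, 0, 0]], [[-0.0421, -0.062, 0], [0, 0, 0]]]}}

```text
time_s: 32.45
ee_pos: [512.1, -127.9, 120.3]
ee_rot: [180.0, -0.0, 160.5]
force: [0.9, 0.1, -1.1]
gripper_width: 37.6
gripper_force: 10.0
```

Emit:
{"api": "send_rows", "payload": {"deltas": [[[-0.0421, -0.062, 0], [0, 0, 0]], [[-0.0421, -0.062, 0], [0, 0, 0]], [[-0.0421, -0.062, 0], [0, 0, 0]], [[-0.0421, -0.062, 0], [0, 0, 0]], [[-0.0421, -0.062, 0], [0, 0, 0]], [[0, 0, 0], [0, 0, 0]], [[0, 0, 0], [0, 0, 0]], [[0, 0, 0], [0, 0, 0]]]}}

```text
time_s: 33.25
ee_pos: [559.0, -306.4, 120.0]
ee_rot: [180.0, -0.1, 160.6]
force: [0.6, 0.9, -0.6]
gripper_width: 37.7
gripper_force: 10.0
```

Target TCP z ≈ 25 (20.5 + 4): down 95.

Emit:
{"api": "send_rows", "payload": {"deltas": [[[0, 0, 0.06], [0, 0, 0]], [[0, 0, 0.06], [0, 0, 0]], [[0, 0, 0.04], [0, 0, 0]], [[0, 0, 0.02], [0, 0, 0]], [[0, 0, 0.007], [0, 0, 0]], [[0, 0, 0.003], [0, 0, 0]], [[0, 0, 0], [0, 0, 0]], [[0, 0, 0], [0, 0, 0]]]}}

```text
time_s: 34.05
ee_pos: [560.3, -307.8, 26.6]
ee_rot: [-180.0, 0.1, 160.5]
force: [0.1, -0.3, -0.8]
gripper_width: 37.5
gripper_force: 10.0
```

Emit:
{"api": "send_rows", "payload": {"deltas": [[[0, 0, 0], [0, 0, 0]], [[0, 0, 0], [0, 0, 0]], [[0, 0, 0], [0, 0, 0]], [[0, 0, 0], [0, 0, 0]], [[0, 0, 0], [0, 0, 0]], [[0, 0, -0.04], [0, 0, 0]], [[0, 0, -0.06], [0, 0, 0]], [[0, 0, -0.08], [0, 0, 0]], [[0, 0, -0.08], [0, 0, 0]], [[0, 0, -0.04], [0, 0, 0]]], "grip": 0.45}}

```text
time_s: 35.05
ee_pos: [560.9, -308.3, 179.5]
ee_rot: [-179.9, 0.3, 160.5]
force: [1.6, -0.7, -0.2]
gripper_width: 50.1
gripper_force: 0.0
```

Emit:
{"api": "send_rows", "payload": {"deltas": [[[0.06, 0, -0.04], [0, 0, 0]], [[0.06, 0, 0], [0, 0, 0]], [[0.06, 0, 0], [0, 0, 0]], [[0, 0, 0], [0, 0, 0]], [[0, 0, 0], [0, 0, 0]], [[0, 0, 0], [0, 0, 0]]]}}

```text
time_s: 35.65
ee_pos: [475.6, -278.0, 195.5]
ee_rot: [-180.0, 0.1, 160.5]
force: [0.6, -0.9, 0.7]
gripper_width: 50.7
gripper_force: 0.0
```

```bash
python3 - <<'E'
from h import *
a=grab_frame('scene');b=grab_frame('side')
save(np.vstack([a[100:370,60:500],cv2.resize(b[120:340,190:500],(440,312))]),'end.png')
E
```

```text
(no output)
```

View pics/end.png

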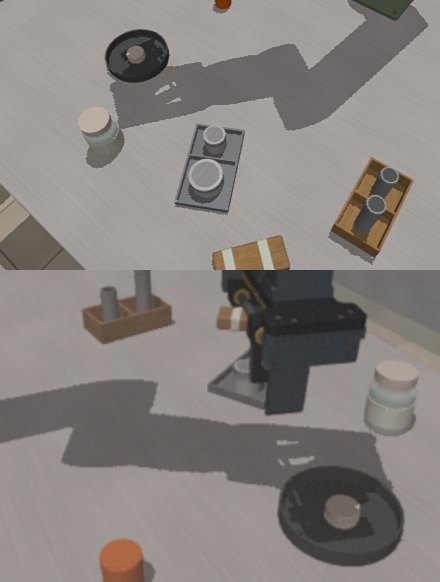

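The cap lies flat at the centre of the dish, and both tubes and both tins stand in their places. The jar and packet are undisturbed. Handing in.

```bash
python3 -c "
from workcell import *
print(job_done())"
```

```text
the job is handed in; nothing more can be done
None
```

All five pieces are sorted as asked (tubes in the carton cells, tins in their tray bays, cap flat in the dish), with the packet and jar left alone, and I handed the job in at about 36 s; the hand-in returned no verdict.

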